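# Ready the projector: open the lens cover and set the focus

### The arm

A 6-joint arm with a two-finger parallel gripper is mounted at the origin on a cart in front of the work surface, level with it; the furniture and walls round the work are solid. World frame = base frame: x ahead of the robot, y to its left, z up, the work surface at z = 0. Lengths are in m, angles in degrees, forces in N, time in s.
With the tool pointing down it reaches from about 0.4 to 0.825 m from the base axis. Payload 7 kg.
Tool frame: the origin (TCP) lies between the finger pads; the fingertips stand 25 mm ahead of it and the grasp point (between the pads) lies 6 mm ahead of it; z points along the fingers, y is the line along which they close (so a half turn about z gives the same grasp; the last joint's range is limited). The gripper opens to 88 mm and grips with 3 to 60 N. Pads are 19 mm wide; open, the fingers measure 130 mm over their backs; the gripper's body (78 mm by 193 mm) begins 47 mm behind the grasp point.
Start: joints at [-48.352, 20.546, 0.682, 0, -70.136, -16.507], TCP at [0.287, -0.611, 0.221] pointing down, gripper open.
Joint ranges: [-176.03, 176.03], [-82.01, 121.73], [-58.28, 71.71], [-173.87, 95.51], [-174.79, -0.11], [-173.66, 173.66]. Speed limits (degrees/s): [136.94, 136.94, 172.46, 180, 180, 180].

### API

Orientations are given as [roll, pitch, yaw] about the fixed x, y, z axes, in that order (R = Rz(yaw) Ry(pitch) Rx(roll)).
In Python, from plant import status, optics, job gives the robot as it stands. The module is installed in compiled form; this text tells all that it offers.
- The arm moves only by the shell command python3 -m pendant 'ROWS'. ROWS is a JSON object with one list for each field, all of the same length, 1 to 8, a row being the entries at one place: dx, dy, dz (the shift in a scale on which 1.0 is 500 mm), yaw (a turn about the tool's z in normalised numbers (1 is 180 degrees)), jaw (the finger opening in m); each row is the pose to reach, as a shift and turn from the pose commanded when the command began, along the tool's axes at that moment; what a row does not reach only later rows make up. A row lasts 1/8 s, in which the tool goes at most 0.0625 m and 10.7 degrees, less where a joint would pass 70% of its speed; a pose out of reach is approached as far as the arm can. The fingers move at their own pace and stop on an object; the grip force is fixed at half the most. Time passes only in rows, so rows that do not move let the fingers close. It prints the time, the measured TCP pose, the force, the opening and the grip force at its end. Input that does not fit is refused with a message, and nothing moves.
- status.get_obs(): the state, without advancing time (a new reading comes with each control period).
- optics.snapshot(name): name is "scene" or "top" or "wrist"; returns a dict with "frame" (384x512x3 uint8, red, green, blue), "z_map" (384x512 float32, m along the optical axis (not along the pixel's ray), 0 where there is no reading), "fovy" (degrees; the focal length in pixels is half the picture's height over the tangent of half this angle, whatever the lens; pixels are square), "cx", "cy" (the principal point, pixels), "R" (3x3) and "t" (3): a world point X has camera coordinates R X + t; the wrist camera has in their place "T_tool_cam" (4x4, takes a point from camera to tool coordinates, whose origin is the TCP and whose axes are the flange's). Camera axes: x right, y down, z forward; pixel columns grow to the right and rows downward; lengths in m; the calibration is good to about 2 mm. A picture is of the moment at which its call begins: read the wrist's pose just before it.
- job.close_job(): hands the job in; it is judged then, once.
The state is a dict: "clock": time; "joint_pos": joint angles; "qvel": joint speeds; "tau": joint torques, N m; "tool_pos": TCP position; "orientation": TCP orientation; "force": force on the tool from outside, world axes, zero at the start; "moment": the same for the moment, N m; "opening": finger opening in m; "gripper_force": force on a finger pad.
Only numpy, scipy, OpenCV 4.12 (cv2) and the standard library are available. Lean on these libraries where they do the work, as an engineer would, in place of code of your own. Each camera call takes 0.05 s, during which the arm holds its last target. There are 200 camera calls.

### The job

Get the projector ready to show: slide its lens cover fully open by the orange tab, and turn the focus dial by its fin until the white pointer stands at the red mark on the silver ring. Leave the other things on the desk where they are.

Things in the scene. Friction and masses are not known exactly. Their poses are not given: they have to be found in the camera images.
- projector: White compact projector, 160 deep (its x) x 220 wide (y), fixed, case top 85 above its underside. Origin: centre of its underside; +x is the way its lens looks (roughly away from the robot), +y its left, z up. The focus dial stands on top with its axis at x -22, y -48 mm; the lens cover's orange tab runs along the far edge of the top at x +62, y +22 (shut) to +62 mm (open).
- focus_dial (a joint): Angle of the focus dial (rad), growing anticlockwise seen from above; end stops at -1.45 and 1.45. At q its fin and white pointer stand toward (-cos q, -sin q) in the projector's frame. Light friction (0.06 N m, some 3 N at the fin); it stays where left. A black knurled disc, 76 mm across, upper face 13 mm above the case top.
- fin_top (a point): Middle of the top of the black radial fin that stands on the dial: 18 mm long (13 to 31 mm from the dial's axis), 10 mm thick, 24 mm tall, top 37 mm above the case top, white line along its top. Its frame is the dial's: -x points outward along the fin.
- dial_pointer (a point): Outer end of the dial's white pointer line, 40 mm from the dial's axis, 13 mm above the case top.
- index_mark (a point): Where dial_pointer must come: on the line of the red mark, 40 mm from the dial's axis, at dial_pointer's height. The mark is a red stripe 4.5 x 13 mm lying radially on the fixed flat silver ring (108 mm across, black ticks) round the dial. Its angle differs each time; it is always anticlockwise from above of the dial's start, by 0.35 to 2.4 rad, within the dial's travel.
- lens_cover (a joint): Travel of the grey sliding lens cover (m) along the projector's +y: 0 shut, 0.04 fully open, against its stop. Friction about 1.5 N; it stays where it is left.
- cover_tab (a point): Middle of the top of the orange thumb tab of the lens cover; the tab is 14 mm (projector's x) x 12 mm (y), its top 27 mm above the case top, standing up 24 mm from a low grey plate 3 mm high.
- mug_2: Green mug, 86 mm across, 96 mm tall, bystander; origin at the centre of its underside.
- trinket_box: Cream small box with a decorated lid, 66x92x39 mm, bystander; origin at its underside. Near it the desk lamp's level arm reaches over the desk, 0.37 m up, from the right as far as about x 0.51, y -0.44 m: keep clear of it.
- glue_stick: Yellow and red glue stick standing upright, 25 mm across, 92 mm tall, bystander; origin at the centre of its underside.

How it is judged (in metres and radians):
At the end, for the whole second after the job is handed in: The dial is at rest with the end of its white pointer within 5 mm of the line of the red mark (about 7 degrees), and the lens cover is open by at least 36 of its 40 mm (horizontal distance between dial_pointer and index_mark below 0.005 m and value of joint lens_cover above 0.036 m and velocity of joint focus_dial between -0.05 and 0.05 rad/s); the robot touches nothing.
It fails at once if the mug is moved more than 30 mm (distance of mug_2 from where it was at the start of the episode above 0.03 m).
It fails at once if the small box is moved more than 30 mm (distance of trinket_box from where it was at the start of the episode above 0.03 m).
It fails at once if the glue stick is moved more than 30 mm (distance of glue_stick from where it was at the start of the episode above 0.03 m).
It also fails if it takes over 48 s, if anything falls off the work surface, if the arm or the gripper's body presses on something with over 40 N, if the wrist force passes 120 N, or if a joint passes its speed limit or range.

## Working session

There is one attempt and no reset: what is moved stays moved. The work goes in short steps, Python scripts to look and compute and a shell command to move; the robot and the scene stay as the last step left them, time stands still between calls to the robot, and variables do not carry over. Pictures are saved under pics/ and viewed, at most 10 in all, crops included, and the job is handed in when it is done.

```bash
mkdir -p pics
cat > h.py <<'E'
import numpy as np, cv2
from plant import status, optics, job
from scipy.spatial.transform import Rotation as Ro
def snap(n,save=None):
    o=status.get_obs(); s=optics.snapshot(n)
    if save: cv2.imwrite(f'pics/{save}.png',s['frame'][:,:,::-1])
    f=s['frame'].shape[0]/2/np.tan(np.radians(s['fovy'])/2)
    if 'R' in s: R=np.array(s['R']).T; c=-R@np.array(s['t'])
    else:
        T=np.array(s['T_tool_cam']); W=Ro.from_euler('xyz',o['orientation'],degrees=True).as_matrix()
        R=W@T[:3,:3]; c=W@T[:3,3]+np.array(o['tool_pos'])
    return dict(im=s['frame'],z=s['z_map'],f=f,cx=s['cx'],cy=s['cy'],R=R,c=c)
def plane(s,u,v,h):
    d=s['R']@np.array([(u-s['cx'])/s['f'],(v-s['cy'])/s['f'],1]); return s['c']+d*(h-s['c'][2])/d[2]
def depth(s,u,v):
    z=s['z'][int(v),int(u)]; return s['c']+s['R']@np.array([(u-s['cx'])/s['f'],(v-s['cy'])/s['f'],1])*z
E
python3 - <<'E'
from h import *
print(status.get_obs())
a=snap('top','top0');b=snap('scene','scene0')
cv2.imwrite('pics/both.png',cv2.resize(np.hstack([a['im'],b['im']])[:,:,::-1],(800,300)))
print(a['c'],b['c'],a['f'])
E
```

```text
{'clock': 0.0, 'joint_pos': array([-4.83518143e+01,  2.05920442e+01,  6.33916522e-01, -1.88333544e-02,
       -7.01358562e+01, -1.65077182e+01]), 'qvel': array([-0.0802105 , -0.03726677, -0.06428955, -0.05413206,  0.05021294,
        0.05624313]), 'tau': array([-6.93799320e-04, -5.82724464e+01,  2.93061680e+01,  6.99759990e+00,
        6.99918033e-03, -1.43747975e-04]), 'tool_pos': array([ 0.28653364, -0.61062043,  0.22052095]), 'orientation': array([ 1.79904859e+02, -9.73266343e-03, -1.54865938e+02]), 'force': array([-0.31794326, -0.35461537, -0.18486667]), 'moment': array([ 0.01516144, -0.01998748,  0.02084986]), 'gripper_force': 0.0, 'opening': 0.08743038622459055}
[ 0.53165176 -0.21528649  1.28840856] [0.66297529 0.8639813  0.54476204] 405.76973577095646
```

View pics/top0.png

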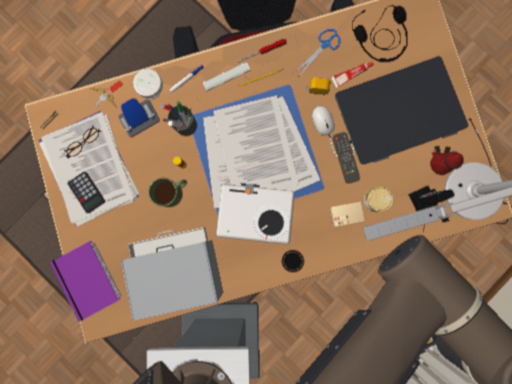

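View pics/scene0.png

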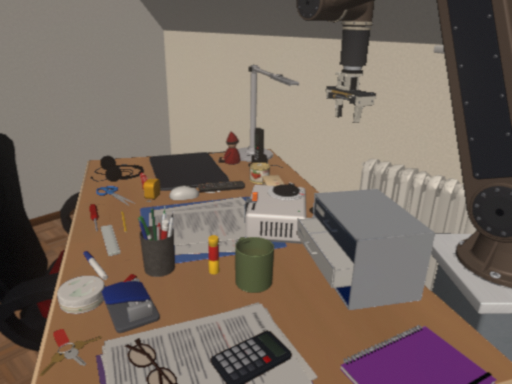

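The top view shows the projector centred near (255,213), with the dial at (271,222) and the orange tab near (248,188). The mug is at (167,192), the glue stick at (178,160) and the lamp arm around (400,222). Next I'll measure these on an enlarged crop.

Run:
```python
from h import *
a=snap('top')
im=a['im'];hsv=cv2.cvtColor(im,cv2.COLOR_RGB2HSV)
cv2.imwrite('pics/crop.png',cv2.resize(im[175:250,205:305,::-1],(800,600),interpolation=cv2.INTER_CUBIC))
for u,v in [(255,200),(271,222),(248,188),(230,225),(167,192),(178,160),(378,200),(370,235)]: print(u,v,depth(a,u,v).round(4))
sub=np.zeros(im.shape[:2],np.uint8); sub[175:250,205:305]=1
H,S,V=[hsv[...,i] for i in range(3)]
org=((H<18)|(H>172))&(S>150)&(V>100)&(sub>0)
n,l,st,c=cv2.connectedComponentsWithStats(org.astype(np.uint8))
for i in range(1,n):
  if st[i,4]>3: print('red/or',c[i],st[i],im[l==i].mean(0))
z=a['z']; P=np.array([[depth(a,u,v)for u in range(205,305)]for v in range(175,250)])
m=(abs(P[...,2]-.085)<.012)&(im[175:250,205:305].min(2)>150)
m=cv2.morphologyEx(m.astype(np.uint8),cv2.MORPH_OPEN,np.ones((3,3)))
n,l,st,c=cv2.connectedComponentsWithStats(m);k=1+st[1:,4].argmax()
cs=max(cv2.findContours((l==k).astype(np.uint8),cv2.RETR_EXTERNAL,2)[0],key=cv2.contourArea)
r=cv2.minAreaRect(cs);b=cv2.boxPoints(r)+[205,175];print(r);
for p in b: print(p,plane(a,*p,.085).round(4))
```

```text
255 200 [ 0.608  -0.1917  0.0888]
271 222 [ 0.5419 -0.2373  0.1012]
248 188 [ 0.6442 -0.1717  0.0887]
230 225 [ 0.5356 -0.1162  0.0875]
167 192 [0.6423 0.0828 0.0373]
178 160 [0.7332 0.0366 0.0899]
378 200 [ 0.6021 -0.563   0.0528]
370 235 [ 0.5063 -0.451   0.3766]
red/or [248.         190.69230769] [247 189   3   5  13] [223.23076923 121.15384615  51.53846154]
((49.524749755859375, 38.25247573852539), (71.9411849975586, 52.5379638671875), 5.710593223571777)
[216.11881256 235.81188202] [ 0.5045 -0.0743  0.085 ]
[221.34653473 183.53465366] [ 0.6597 -0.0921  0.085 ]
[292.93068695 190.69306946] [ 0.6334 -0.3048  0.085 ]
[287.70296478 242.97029877] [ 0.4795 -0.2853  0.085 ]
```

View pics/crop.png

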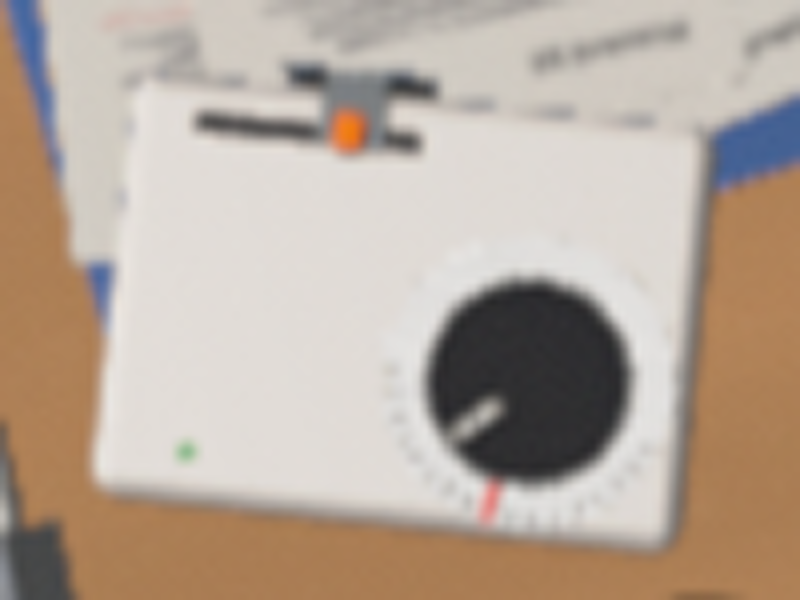

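The crop shows the tab at crop pixel (348,130), the dial centre at (529,380), the pointer line from (500,405) to (455,440), and the red mark from (495,485) to (488,520). I'll turn these into world positions.

Run:
```python
from h import *
a=snap('top')
g=lambda x,y,h:plane(a,205+(x+.5)/8-.5,175+(y+.5)/8-.5,h)[:2]
yaw=np.radians(-7);R=np.array([[np.cos(yaw),-np.sin(yaw)],[np.sin(yaw),np.cos(yaw)]])
c=np.array([.5693,-.1891])
loc=lambda p:(R.T@(p-c)*1e3).round(1)
print('exp dial',c+R@[-.022,-.048],'tab',c+R@[.062,.022])
dc=g(529,380,.098);tab=g(348,128,.112);print('dial',dc,loc(dc),'tab',tab,loc(tab))
for n,x,y,h in[('finin',500,403,.122),('finout',470,428,.122),('ptr',453,441,.098),('markin',495,485,.086),('markout',488,520,.086)]:
  p=g(x,y,h);d=p-dc;print(n,p.round(4),loc(p),'r',np.hypot(*d).round(4),'world ang',np.degrees(np.arctan2(d[1],d[0])).round(1))
```

```text
exp dial [ 0.54161426 -0.23406109] tab [ 0.63351899 -0.17481988]
dial [ 0.54175059 -0.23646461] [-21.6 -50.4] tab [ 0.63448683 -0.17257188] [62.7 24.3]
finin [ 0.5335 -0.2255] [-31.1 -40.5] r 0.0137 world ang 126.8
finout [ 0.5248 -0.2145] [-41.  -30.7] r 0.0277 world ang 127.7
ptr [ 0.5201 -0.2082] [-46.5 -25. ] r 0.0356 world ang 127.5
markin [ 0.5035 -0.2233] [-61.2 -41.9] r 0.0405 world ang 160.9
markout [ 0.4907 -0.2204] [-74.2 -40.6] r 0.0535 world ang 162.5
```

The manual's scale: shifts go in shares of 500 mm and turns go in shares of 180 degrees. Converting my numbers, 0.265 m / 0.5 = 0.53, -0.238 m / 0.5 = -0.476, 32 degrees / 180 = 0.1778.

```bash
python3 -m pendant '{"dx": [-0.08, -0.16, -0.16, -0.24, -0.32, -0.4, -0.476, -0.476], "dy": [0.14, 0.28, 0.28, 0.35, 0.42, 0.48, 0.53, 0.53], "dz": [0, 0, -0.04, -0.06, -0.06, -0.06, -0.06, -0.06], "yaw": [0.0444, 0.0889, 0.1333, 0.1778, 0.1778, 0.1778, 0.1778, 0.1778], "jaw": [0.05, 0.05, 0.05, 0.05, 0.05, 0.05, 0.05, 0.05]}'
```

```text
clock: 1.2
tool_pos: [0.3908, -0.2679, 0.2517]
orientation: [180.0, 0.0, 173.4]
force: [-1.0, -1.5, 0.3]
opening: 0.0505
gripper_force: 0.0
```

Scaled: -0.135 m / 0.5 = -0.27, -0.04 m / 0.5 = -0.08.

```bash
python3 -m pendant '{"dx": [-0.12, -0.22, -0.27, -0.27, -0.27], "dy": [0.06, 0.12, 0.14, 0.14, 0.14], "dz": [-0.04, -0.08, -0.08, -0.08, -0.08], "yaw": [0, 0, 0, 0, 0], "jaw": [0.05, 0.05, 0.05, 0.05, 0.05]}'
python3 - <<'E'
from h import *
snap('wrist','w1')
E
```

```text
clock: 1.82
tool_pos: [0.5312, -0.2172, 0.2909]
orientation: [-180.0, -0.1, 173.1]
force: [-0.9, -0.4, -0.3]
opening: 0.0501
gripper_force: 0.0
```

View pics/w1.png

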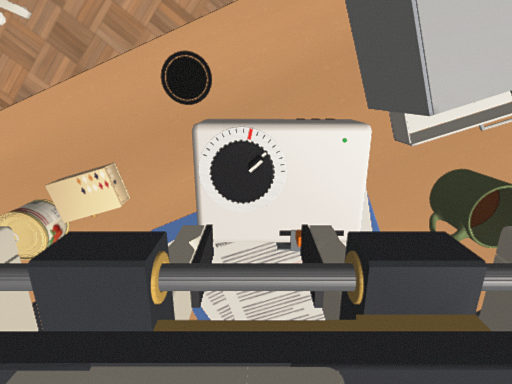

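The wrist view shows the dial centred near (242,171), the white fin and pointer line from (250,171) to (266,153), and the red mark at (250,134). The tab is partly visible at (298,240).

Run:
```python
from h import *
s=snap('wrist');im=s['im'];hsv=cv2.cvtColor(im,cv2.COLOR_RGB2HSV)
H,S,V=[hsv[...,i].astype(int) for i in range(3)]
def box(u0,u1,v0,v1):
  m=np.zeros(H.shape,bool);m[v0:v1,u0:u1]=1;return m
def cen(m):
  v,u=np.nonzero(m);return u.mean(),v.mean(),len(u),u.min(),u.max(),v.min(),v.max()
dark=((V<90)&box(200,285,130,212)).astype(np.uint8)
cs=max(cv2.findContours(dark,0,2)[0],key=cv2.contourArea);e=cv2.fitEllipse(cs);print(e)
dc=plane(s,*e[0],.096)[:2];print('dial',dc,'diam',[x/s['f']*(s['c'][2]-.096) for x in e[1]])
red=((H<10)|(H>172))&(S>120)&(V>120)&box(235,265,120,145);r=cen(red);print(r)
mk=plane(s,r[0],r[1],.086)[:2]
md=np.zeros_like(dark);cv2.ellipse(md,(e[0],(e[1][0]-6,e[1][1]-6),e[2]),1,-1)
wh=(V>150)&(S<60)&(md>0)
v,u=np.nonzero(wh);print('white',cen(wh))
cv2.imwrite('pics/w1c.png',cv2.resize(im[120:260,190:380,::-1],(760,560),interpolation=cv2.INTER_CUBIC))
ang=lambda d:np.degrees(np.arctan2(d[1],d[0]))
print('mark',mk,ang(mk-dc),np.hypot(*(mk-dc)))
for q in zip(u,v): print(q,depth(s,*q)[2].round(3),end=';')
o=((H>5)&(H<20)&(S>170)&(V>180)&box(285,310,228,252));t=cen(o);print('tab',t,plane(s,t[0],t[1],.11))
w=((V>185)&(S<40)&box(185,380,110,245)).astype(np.uint8);
```

```text
((241.92225646972656, 171.47509765625), (60.39662551879883, 62.129005432128906), 117.14264678955078)
dial [ 0.53868524 -0.23617641] diam [np.float64(0.0711010741585093), np.float64(0.0731404939378487)]
(np.float64(249.8709677419355), np.float64(133.38709677419354), 31, np.int64(248), np.int64(252), np.int64(129), np.int64(138))
white (np.float64(256.6607142857143), np.float64(164.21428571428572), 56, np.int64(249), np.int64(264), np.int64(154), np.int64(171))
mark [ 0.49563172 -0.22118881] 160.80619957694748 0.04558764940317418
(np.int64(262), np.int64(154)) 0.102;(np.int64(263), np.int64(154)) 0.101;(np.int64(262), np.int64(155)) 0.102;(np.int64(263), np.int64(155)) 0.1;(np.int64(264), np.int64(155)) 0.102;(np.int64(262), np.int64(156)) 0.102;(np.int64(263), np.int64(156)) 0.103;(np.int64(260), np.int64(160)) 0.126;(np.int64(261), np.int64(160)) 0.125;(np.int64(259), np.int64(161)) 0.125;(np.int64(260), np.int64(161)) 0.125;(np.int64(261), np.int64(161)) 0.124;(np.int64(262), np.int64(161)) 0.127;(np.int64(258), np.int64(162)) 0.123;(np.int64(259), np.int64(162)) 0.125;(np.int64(260
[... 974 characters left out ...]
168)) 0.125;(np.int64(253), np.int64(168)) 0.124;(np.int64(254), np.int64(168)) 0.126;(np.int64(255), np.int64(168)) 0.126;(np.int64(250), np.int64(169)) 0.126;(np.int64(251), np.int64(169)) 0.124;(np.int64(252), np.int64(169)) 0.124;(np.int64(253), np.int64(169)) 0.124;(np.int64(254), np.int64(169)) 0.125;(np.int64(249), np.int64(170)) 0.126;(np.int64(250), np.int64(170)) 0.126;(np.int64(251), np.int64(170)) 0.124;(np.int64(252), np.int64(170)) 0.126;(np.int64(250), np.int64(171)) 0.125;(np.int64(251), np.int64(171)) 0.126;tab (np.float64(299.27272727272725), np.float64(241.63636363636363), 22, np.int64(298), np.int64(300), np.int64(237), np.int64(246)) [ 0.63341259 -0.1759787   0.11      ]
```

View pics/w1c.png

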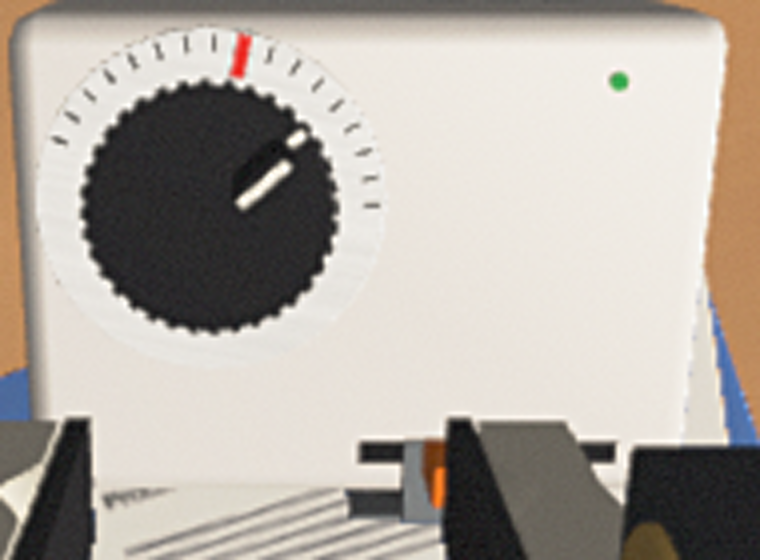

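```bash
python3 - <<'E'
from h import *
s=snap('wrist')
dc=np.array([.5387,-.2362])
for u,v,h in[(255.5,165.8,.123),(260.5,161.5,.123),(250.3,170.3,.123),(263,155,.099)]:
  p=plane(s,u,v,h)[:2];d=p-dc;print(p,np.hypot(*d),np.degrees(np.arctan2(d[1],d[0])))
E
python3 -m pendant '{"dx": [-0.1, -0.194, -0.194, -0.194, -0.194, -0.194, -0.194], "dy": [0.06, 0.112, 0.112, 0.112, 0.112, 0.112, 0.112], "dz": [0, 0.04, 0.14, 0.24, 0.3, 0.338, 0.338], "yaw": [0, 0, 0, 0, 0, 0, 0], "jaw": [0.05, 0.05, 0.05, 0.05, 0.05, 0.05, 0.05]}'
```

```text
[ 0.52769254 -0.21817359] 0.021121455862116306 121.40947832513596
[ 0.52351176 -0.2120703 ] 0.028511845143233926 122.18802845065689
[ 0.53211031 -0.22458026] 0.013358233629536016 119.55806287269516
[ 0.52123658 -0.2085427 ] 0.032709283692499945 122.26920045962808
clock: 2.85
tool_pos: [0.6335, -0.1731, 0.1212]
orientation: [-180.0, -0.2, 173.1]
force: [0.3, -0.3, 0.1]
opening: 0.0499
gripper_force: 0.0
```

```bash
python3 -m pendant '{"dx": [0, 0, 0, 0, 0, 0], "dy": [0, 0, 0, 0, 0, 0], "dz": [0, 0, 0, 0, 0, 0], "yaw": [0, 0, 0, 0, 0, 0], "jaw": [0.03, 0.01, 0, 0, 0, 0]}'
```

```text
clock: 3.6
tool_pos: [0.635, -0.1726, 0.1224]
orientation: [180.0, -0.0, 173.1]
force: [0.4, 0.3, -0.2]
opening: 0.0009
gripper_force: 0.0
```

The fingers closed on nothing, so I'll look at why.

Run:
```python
from h import *
a=snap('wrist');b=snap('scene');t=snap('top')
A=a['im'];B=cv2.resize(b['im'][170:250,220:327],(512,384),interpolation=cv2.INTER_CUBIC);T=cv2.resize(t['im'][160:250,190:310],(512,384),interpolation=cv2.INTER_CUBIC)
m=np.hstack([A,B]);cv2.imwrite('pics/q.png',cv2.resize(np.vstack([m,np.hstack([T,T*0])]),(800,600))[:,:,::-1])
```

```text
(no output)
```

View pics/q.png

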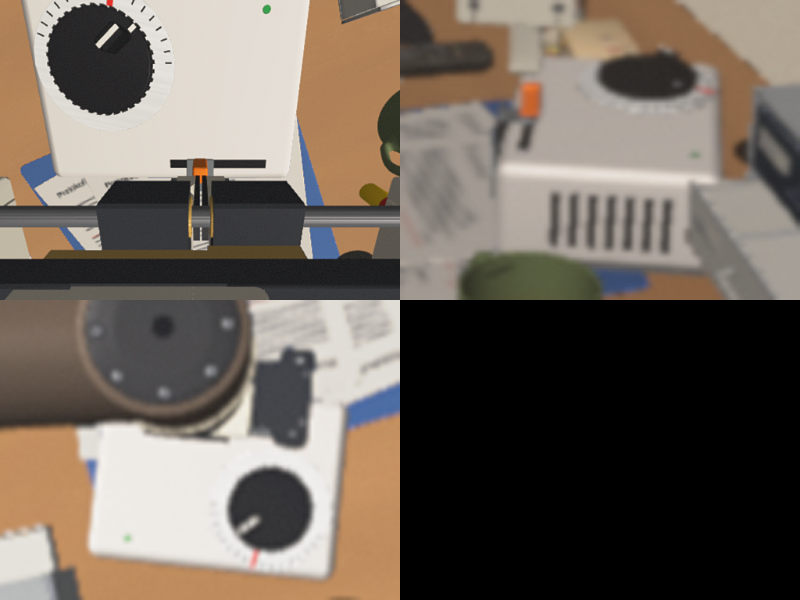

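The wrist view shows the tab between or just beyond the fingers. I'll check tip and tab heights by projection and depth.

Run:
```python
from h import *
o=status.get_obs();print(o['tool_pos'],o['orientation'],o['opening'])
b=snap('scene');w=snap('wrist')
def proj(s,p):
  q=s['R'].T@(np.array(p)-s['c']);return (s['cx']+s['f']*q[0]/q[2],s['cy']+s['f']*q[1]/q[2],q[2])
tip=np.array(o['tool_pos'])-[0,0,.025]
print('tip in scene',proj(b,tip),'wrist',proj(w,tip),'TCP wrist',proj(w,o['tool_pos']))
print('scene tip crop',(np.array(proj(b,tip)[:2])-[220,170])*400/107+[400,0])
for n,s in(('s',b),('w',w)):
  h=cv2.cvtColor(s['im'],cv2.COLOR_RGB2HSV);m=(h[...,0]>6)&(h[...,0]<18)&(h[...,1]>190)&(h[...,2]>150)
  if n=='s': m[:, :250]=0;m[:, 275:]=0;m[:185]=0;m[215:]=0
  else: m[:190]=0;m[240:]=0;m[:, :235]=0;m[:, 280:]=0
  v,u=np.nonzero(m);P=np.array([depth(s,*q) for q in zip(u,v)])
  print(n,len(u),u.min(),u.max(),v.min(),v.max(),np.median(P,0),P.min(0),P.max(0))
for v in range(165,195,4): print(v,[depth(b,u,v).round(3).tolist() for u in (254,260)])
```

```text
[ 0.63503093 -0.17263614  0.12242066] [-1.79998064e+02 -3.78240018e-03  1.73141475e+02] 0.0006363725189056169
tip in scene (np.float64(252.93859095648872), np.float64(197.56747039411263), np.float64(1.1290814612820874)) wrist (np.float64(256.5661606120199), np.float64(218.73725896119973), np.float64(0.20291424566125604)) TCP wrist (np.float64(256.5376877888728), np.float64(235.3372652829258), np.float64(0.17901156887808933))
scene tip crop [523.13491946 103.05596409]
s 14 254 255 193 199 [ 0.63101331 -0.16618437  0.10522335] [ 0.62947724 -0.16782849  0.09576538] [ 0.63262969 -0.16264497  0.11531733]
w 188 248 264 206 233 [ 0.62782858 -0.17200782  0.11448065] [ 0.55634702 -0.17744742  0.09800339] [ 0.63703931 -0.16303253  0.28535713]
165 [[0.636, -0.075, 0.225], [0.622, -0.072, 0.227]]
169 [[0.636, -0.086, 0.211], [0.621, -0.081, 0.213]]
173 [[0.636, -0.08, 0.203], [0.621, -0.08, 0.203]]
177 [[0.634, -0.151, 0.166], [0.601, -0.532, 0.024]]
181 [[0.634, -0.153, 0.154], [0.601, -0.53, 0.01]]
185 [[0.633, -0.154, 0.142], [0.611, -0.293, 0.087]]
189 [[0.633, -0.153, 0.131], [0.612, -0.26, 0.088]]
193 [[0.633, -0.163, 0.115], [0.613, -0.234, 0.086]]
```

Run:
```python
from h import *
w=snap('wrist');b=snap('scene')
A=cv2.resize(w['im'][180:300,200:313],(400,425),interpolation=cv2.INTER_CUBIC)
B=cv2.resize(b['im'][160:220,230:286],(397,425),interpolation=cv2.INTER_CUBIC)
cv2.imwrite('pics/z.png',np.hstack([A,B])[:,:,::-1])
```

```text
(no output)
```

View pics/z.png

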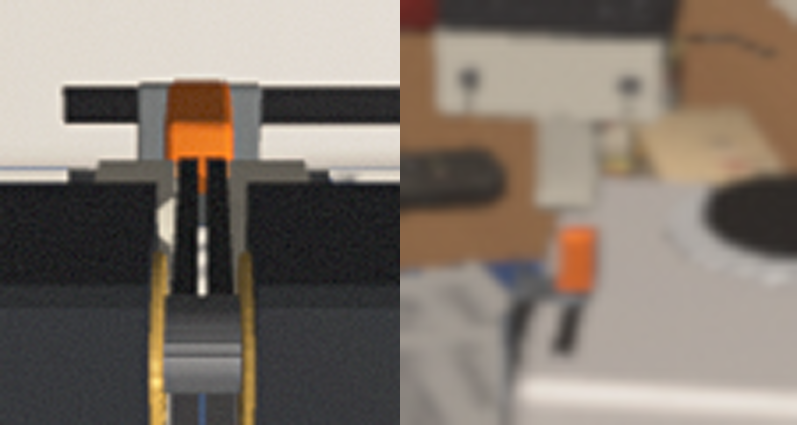

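Run:
```python
from h import *
w=snap('wrist')
for u in (252,253,261,262): print(u,[(v,depth(w,u,v).round(3).tolist()) for v in range(221,252,4)])
```

```text
252 [(221, [0.629, -0.175, 0.115]), (225, [0.626, -0.174, 0.128]), (229, [0.625, -0.174, 0.134]), (233, [0.626, -0.174, 0.139]), (237, [0.625, -0.174, 0.144]), (241, [0.625, -0.174, 0.149]), (245, [0.626, -0.174, 0.152]), (249, [0.625, -0.174, 0.157])]
253 [(221, [0.629, -0.174, 0.115]), (225, [0.625, -0.173, 0.13]), (229, [0.625, -0.173, 0.135]), (233, [0.626, -0.173, 0.138]), (237, [0.625, -0.173, 0.145]), (241, [0.626, -0.173, 0.147]), (245, [0.625, -0.173, 0.152]), (249, [0.625, -0.173, 0.156])]
261 [(221, [0.629, -0.169, 0.115]), (225, [0.626, -0.169, 0.128]), (229, [0.626, -0.169, 0.135]), (233, [0.626, -0.169, 0.139]), (237, [0.626, -0.169, 0.144]), (241, [0.626, -0.169, 0.148]), (245, [0.626, -0.169, 0.152]), (249, [0.626, -0.169, 0.156])]
262 [(221, [0.629, -0.169, 0.115]), (225, [0.626, -0.168, 0.129]), (229, [0.626, -0.169, 0.134]), (233, [0.627, -0.169, 0.138]), (237, [0.626, -0.169, 0.144]), (241, [0.626, -0.169, 0.147]), (245, [0.626, -0.169, 0.152]), (249, [0.626, -0.169, 0.156])]
```

Depth puts the closed fingertips at z ≈ 0.124, about level with the reported TCP and 25 mm higher than the tool description implies. The tab top is at about 0.113, so the fingers closed just above it. I'll reopen, go lower while watching the force, and grip.

Scaled: 0.023 m / 0.5 = 0.046, 0.02 m / 0.5 = 0.04.

```bash
python3 -m pendant '{"dx": [0, 0, 0, 0, 0, 0, 0], "dy": [0, 0, 0, 0, 0, 0, 0], "dz": [0, 0, 0, 0.02, 0.04, 0.046, 0.046], "yaw": [0, 0, 0, 0, 0, 0, 0], "jaw": [0.05, 0.05, 0.05, 0.05, 0.05, 0.05, 0.05]}'; python3 -m pendant '{"dx": [0, 0, 0, 0, 0, 0], "dy": [0, 0, 0, 0, 0, 0], "dz": [0, 0, 0, 0, 0, 0], "yaw": [0, 0, 0, 0, 0, 0], "jaw": [0.03, 0.01, 0, 0, 0, 0]}'
```

```text
clock: 4.88
tool_pos: [0.6348, -0.1726, 0.0989]
orientation: [-180.0, -0.1, 173.1]
force: [0.9, 0.6, -0.5]
opening: 0.0499
gripper_force: 0.0
clock: 5.62
tool_pos: [0.635, -0.1727, 0.0996]
orientation: [-180.0, 0.0, 173.1]
force: [-0.5, -1.1, 2.0]
opening: 0.0119
gripper_force: 30.0
```

The grip closed at 11.9 mm, which matches the tab's 12 mm. Now I'll slide it open.

Scaled: 0.041 m / 0.5 = 0.082, 0.034 m / 0.5 = 0.068.

```bash
python3 -m pendant '{"dx": [0, 0, 0, 0, 0, 0], "dy": [0.024, 0.048, 0.068, 0.082, 0.082, 0.082], "dz": [0, 0, 0, 0, 0, 0], "yaw": [0, 0, 0, 0, 0, 0], "jaw": [0, 0, 0, 0, 0, 0]}'
```

```text
clock: 6.38
tool_pos: [0.6393, -0.1371, 0.0996]
orientation: [-179.6, -0.1, 173.1]
force: [1.5, -28.9, -3.3]
opening: 0.0116
gripper_force: 30.0
```

Scaled: -0.2 m / 0.5 = -0.4, -0.14 m / 0.5 = -0.28.

```bash
python3 -m pendant '{"dx": [0, 0, 0, 0, 0, 0, 0, 0.2], "dy": [0, 0, 0, 0, -0.01, -0.02, -0.08, -0.12], "dz": [0, 0, 0, 0, -0.06, -0.18, -0.28, -0.4], "yaw": [0, 0, 0, 0, 0, 0, 0, 0], "jaw": [0, 0.04, 0.05, 0.05, 0.05, 0.05, 0.05, 0.05]}'; python3 -m pendant '{"dx": [0.12, 0.12, 0.12], "dy": [0, 0, 0], "dz": [0, 0, 0], "yaw": [0, 0, 0], "jaw": [0.05, 0.05, 0.05]}'
python3 - <<'E'
from h import *
a=snap('wrist');b=snap('scene')
yaw=np.radians(-7);R=np.array([[np.cos(yaw),-np.sin(yaw)],[np.sin(yaw),np.cos(yaw)]]);c=np.array([.5693,-.1891])
for n,s in(('s',b),('w',a)):
  h=cv2.cvtColor(s['im'],cv2.COLOR_RGB2HSV);m=((h[...,0]>6)&(h[...,0]<18)&(h[...,1]>190)&(h[...,2]>150)).astype(np.uint8)
  k,l,st,ce=cv2.connectedComponentsWithStats(m)
  for i in range(1,k):
    if st[i,4]>5:
      v,u=np.nonzero(l==i);P=np.median([depth(s,*q) for q in zip(u,v)],0)
      if .08<P[2]<.13: print(n,ce[i],st[i],P,(R.T@(P[:2]-c)).round(4))
A=cv2.resize(a['im'],(512,384));cv2.imwrite('pics/o.png',np.hstack([A,cv2.resize(b['im'][150:250,220:300],(288,384),interpolation=cv2.INTER_CUBIC)])[:,:,::-1])
E
```

```text
clock: 7.38
tool_pos: [0.5833, -0.1761, 0.2725]
orientation: [-180.0, 0.1, 173.2]
force: [-0.7, -0.0, -0.4]
opening: 0.0498
gripper_force: 0.0
clock: 7.75
tool_pos: [0.5222, -0.168, 0.2718]
orientation: [180.0, 0.1, 173.2]
force: [0.7, 1.2, -0.4]
opening: 0.05
gripper_force: 0.0
s [253.46153846 201.23076923] [253 198   2   7  13] [ 0.63566675 -0.13073528  0.10426244] [0.0588 0.066 ]
w [293.63235294 258.47058824] [289 255  10   8  68] [ 0.63354545 -0.13728545  0.11435857] [0.0575 0.0593]
```

View pics/o.png

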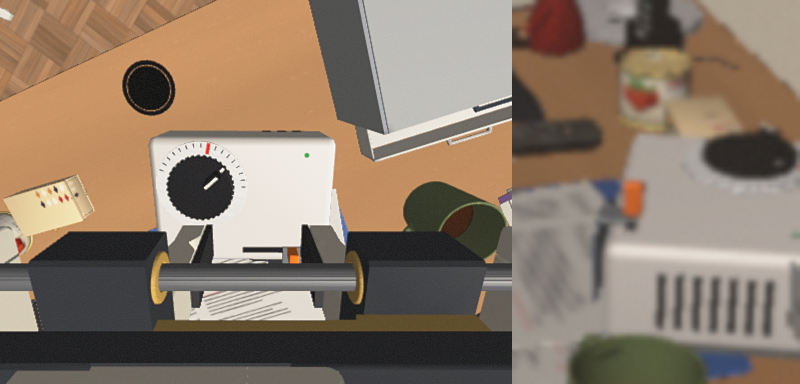

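The tab moved 36 mm and then met 29 N, so it is apparently at its stop; I'll verify that from above later. In the wrist view the dial is at (201,187), the fin line at (213,179) and the mark at (208,147). Next I'll measure the fin.

Run:
```python
from h import *
s=snap('wrist');im=s['im'];hsv=cv2.cvtColor(im,cv2.COLOR_RGB2HSV)
H,S,V=[hsv[...,i].astype(int) for i in range(3)]
box=np.zeros(H.shape,bool);box[138:228,155:250]=1
dark=((V<90)&box).astype(np.uint8)
cs=max(cv2.findContours(dark,0,2)[0],key=cv2.contourArea);e=cv2.fitEllipse(cs)
dc=plane(s,*e[0],.095)[:2];print('dial',dc,e)
red=((H<10)|(H>172))&(S>120)&(V>120)&box;v,u=np.nonzero(red)
ang=lambda d:np.degrees(np.arctan2(d[1],d[0]))
mk=plane(s,u.mean(),v.mean(),.086)[:2]
md=np.zeros_like(dark);cv2.ellipse(md,(e[0],(e[1][0]-5,e[1][1]-5),e[2]),1,-1)
wh=((V>150)&(S<60)&(md>0));v,u=np.nonzero(wh)
zz=np.array([depth(s,*q)[2] for q in zip(u,v)])
F=np.array([plane(s,*q,.123)[:2] for q,z in zip(zip(u,v),zz) if z>.115]);L=np.array([plane(s,*q,.099)[:2] for q,z in zip(zip(u,v),zz) if z<.112])
fc=F.mean(0);w,E=np.linalg.eigh(np.cov(F.T));d=E[:,1]
pc=L.mean(0);print('fin',fc,len(F),'axis',ang(d),'ptr',pc,len(L))
for n,c in(('w',dc),('avg',(dc+[.5418,-.2365])/2)):
  print(n,'mark',ang(mk-c),np.hypot(*(mk-c)),'fin',ang(fc-c),np.hypot(*(fc-c)),'ptr',ang(pc-c),np.hypot(*(pc-c)))
print('fin->ptr',ang(pc-fc))
```

```text
dial [ 0.5388456  -0.23639189] ((200.1158447265625, 187.17620849609375), (62.16951370239258, 65.8505630493164), 112.76388549804688)
fin [ 0.52751692 -0.21827436] 52 axis 124.36964609121455 ptr [ 0.52214434 -0.20968408] 14
w mark 161.32545925427928 0.045324039894903564 fin 122.01726873581464 0.021367824427627257 ptr 122.01908567484588 0.031499835908388854
avg mark 161.8424699321273 0.04674267858205948 fin 125.17312493264627 0.022230543176071517 ptr 124.18699118314504 0.032352035866583015
fin->ptr 122.0229174938468
```

Scaled: 0.165 m / 0.5 = 0.33, 0.16 m / 0.5 = 0.32, 48.7 degrees / 180 = 0.2706.

```bash
python3 -m pendant '{"dx": [-0.012, -0.022, -0.022, -0.022, -0.022, -0.022, -0.022, -0.022], "dy": [-0.05, -0.098, -0.098, -0.098, -0.098, -0.098, -0.098, -0.098], "dz": [0, 0, 0.08, 0.16, 0.22, 0.28, 0.32, 0.33], "yaw": [0.0556, 0.1111, 0.1667, 0.2222, 0.2706, 0.2706, 0.2706, 0.2706], "jaw": [0.05, 0.05, 0.05, 0.05, 0.05, 0.05, 0.05, 0.05]}'; python3 -m pendant '{"dx": [0, 0, 0, 0, 0, 0, 0], "dy": [0, 0, 0, 0, 0, 0, 0], "dz": [0, 0, 0, 0, 0, 0, 0], "yaw": [0, 0, 0, 0, 0, 0, 0], "jaw": [0.05, 0.03, 0.01, 0, 0, 0, 0]}'
```

```text
clock: 8.9
tool_pos: [0.5265, -0.2185, 0.1039]
orientation: [-179.8, -0.1, 124.4]
force: [0.7, 0.1, -0.1]
opening: 0.05
gripper_force: 0.0
clock: 9.78
tool_pos: [0.5271, -0.2186, 0.1063]
orientation: [180.0, 0.0, 124.5]
force: [-0.5, 0.9, 1.9]
opening: 0.0095
gripper_force: 30.0
```

Scaled: -0.0132 m / 0.5 = -0.0264, -0.01 m / 0.5 = -0.02, -37 degrees / 180 = -0.2056.

```bash
python3 -m pendant '{"dx": [-0.0006, -0.0022, -0.0048, -0.0088, -0.0088, -0.0088], "dy": [-0.0068, -0.0136, -0.02, -0.0264, -0.0264, -0.0264], "dz": [0, 0, 0, 0, 0, 0], "yaw": [-0.05, -0.1, -0.15, -0.2056, -0.2056, -0.2056], "jaw": [0, 0, 0, 0, 0, 0]}'; python3 -m pendant '{"dx": [0, 0, 0, 0, 0, 0, 0.12, 0.24], "dy": [0, 0, 0, 0, 0, 0, 0, 0], "dz": [0, 0, 0, -0.06, -0.18, -0.3, -0.34, -0.34], "yaw": [0, 0, 0, 0, 0, 0, 0, 0], "jaw": [0.04, 0.05, 0.05, 0.05, 0.05, 0.05, 0.05, 0.05]}'; python3 -m pendant '{"dx": [0.1, 0.16, 0.16], "dy": [0, 0, 0], "dz": [0, 0, 0], "yaw": [0, 0, 0], "jaw": [0.05, 0.05, 0.05]}'
python3 - <<'E'
from h import *
t=snap('top')
cv2.imwrite('pics/t2.png',cv2.resize(t['im'][175:250,205:305,::-1],(800,600),interpolation=cv2.INTER_CUBIC))
E
```

```text
clock: 10.52
tool_pos: [0.5189, -0.2295, 0.1063]
orientation: [180.0, 0.0, 161.2]
force: [0.9, 3.2, 1.7]
opening: 0.0099
gripper_force: 30.0
clock: 11.52
tool_pos: [0.4044, -0.1915, 0.2775]
orientation: [180.0, 0.1, 161.4]
force: [-1.1, 0.5, 0.4]
opening: 0.0497
gripper_force: 0.0
clock: 11.9
tool_pos: [0.3274, -0.1658, 0.2768]
orientation: [179.9, 0.1, 161.5]
force: [1.0, -0.2, 0.8]
opening: 0.0498
gripper_force: 0.0
```

View pics/t2.png

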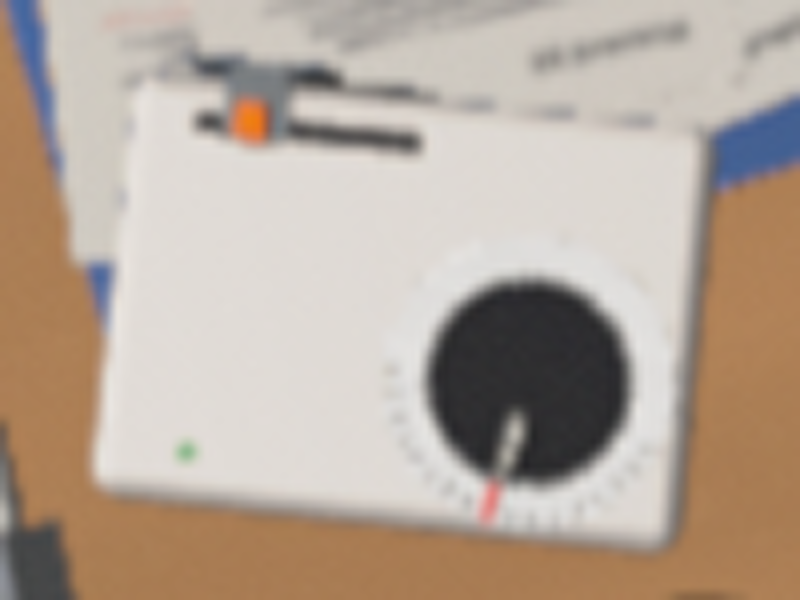

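The pointer, from about (515,415) to (500,470), runs straight into the red mark at (490,500). The tab is at (251,120). Using the dial axis as reference, its travel works out at about 40 mm, which agrees with the stop force I felt. The arm is clear, so I'm handing in.

```bash
python3 -c "
from plant import job;print(job.close_job())"
```

```text
the job is handed in; nothing more can be done
None
```

I opened the lens cover to its stop (about 40 mm by my measurement), turned the focus dial so its pointer lines up with the red mark, and handed the job in with the arm clear; no verdict came back, and the first grip closed above the tab because the fingertips sit about 25 mm higher than specified.

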